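Index the carver's turntable two holes on and lock it

ROBOT

A 7-joint arm with a two-finger parallel gripper is mounted at the origin on the work surface. World frame = base frame: x ahead of the robot, y to its left, z up, the work surface at z = 0. Lengths are in m, angles in rad, forces in N, time in s.
With the tool pointing down it reaches from about 0.4 to 0.85 m from the base axis. Payload 10.4 kg.
Tool frame: the origin (TCP) lies midway between the tips of the shut fingers; the grasp point (between the pads) lies 19 mm behind it; z points along the fingers, y is the line along which they close (so a half turn about z gives the same grasp; the last joint's range is limited). The gripper opens to 87 mm and grips with 3 to 60 N. Pads are 19 mm wide; open, the fingers measure 117 mm over their backs; the gripper's body (75 mm by 190 mm) begins 51 mm behind the grasp point.
Start: joints at [1.295, 0.332, -0.065, 1.46, 0.022, 1.35, -0.088], TCP at [0.156, -0.605, 0.202] pointing down, gripper open.
Joint ranges: [-2.6, 2.6], [-0.5, 2.12], [-1.47, 1.34], [0.16, 2.42], [-1.27, 4.41], [0.06, 2.06], [-2.6, 2.6]. Speed limits (rad/s): [2.22, 2.22, 2.79, 2.79, 3.14, 3.14, 3.14].

INTERFACE

Orientations are given as a unit quaternion [x, y, z, w].
In Python, from bench import r gives the robot as it stands.
- The arm moves only by the tool arm_command, never from a script. Its arguments are lists of equal length, an entry for each row: "xyz": the shift along the world's x, y, z in m, a list of three; "rot": the turn, a rotation vector about the world's x, y, z in rad, a list of three. In form: {"xyz": [[tx, ty, tz], ...], "rot": [[ax, ay, az], ...]}. A call has 1 to 20 rows; each row is the pose to reach, as a shift and turn from the pose commanded when the call began; what a row does not reach only later rows make up. A row lasts 1/12 s, in which the tool goes at most 41.7 mm and 7.16 degrees, less where a joint would pass 70% of its speed; a pose out of reach is approached as far as the arm can. A call with a gripper value outside its range is refused whole. "grip" is the opening, from 0 (shut) to 1 (fully open), set as the call begins (left out, the last holds). The fingers move at their own pace and stop on an object; "squeeze" is the grip in N (left out, the last holds). Time passes only in rows, so rows that repeat a pose let the fingers close. It gives the time, the measured TCP pose, the force, the opening and the grip force at its end, in the units of the state.
- r.read_state(): the state, without advancing time (a new reading comes with each control period).
- r.camera(name): name is "scene" or "top" or "wrist"; returns the picture (384x512x3 uint8, red, green, blue); there is no depth.
- r.camera_model(name): a dict with "fx", "fy", "cx", "cy" (pixels), "T" (4x4, takes a point from camera to world coordinates). Camera axes: x right, y up, looking along -z (the intrinsics and any distortion apply to the point x, -y, -z); pixel columns grow to the right and rows downward; lengths in m; the calibration is good to about 2 mm. A picture is of the moment at which its call begins: read the wrist's pose just before it. camera_model takes no time and is no camera call; for the wrist camera it gives the pose at the moment of the call.
- r.close_job(): hands the job in; it is judged then, once.
Trained networks look in the newest picture that a camera, given by its name, has taken for a name from the list of things; names that differ only in an ending like _2 or _b are one class to them, and where a whole thing is asked for, a point or a joint stands for the part that bears it (a point fixed in the world has none). Each returns a list of dicts, best first, with "conf" (0 to 1); they miss things now and then, are a little off and sometimes report something else, mostly with a low value. They report only what shows in the picture. A call takes as long as a camera call.
- r.look_for(label, camera): "at" ([x, y, z] in m, in the coordinates of the camera as it stood for that picture, good to about 4 mm: the middle of the surface that is visible of it).
- r.spot_point(label, camera): "at" ([x, y, z] in m, in the coordinates of the camera as it stood for that picture, good to about 4 mm: a listed point, or the origin of a listed thing).
The state is a dict: "time": time; "joint_positions": joint angles; "joint_vel": joint speeds; "joint_torque": joint torques, N m; "ee_pos": TCP position; "eef_rot": TCP orientation; "ft_force": force on the tool from outside, world axes, zero at the start; "torque": the same for the moment, N m; "width": finger opening in m; "grip_force": force on a finger pad.
Only numpy, scipy, OpenCV 4.12 (cv2) and the standard library are available. Lean on these libraries where they do the work, as an engineer would, in place of code of your own. Each camera call takes 0.05 s, during which the arm holds its last target. There are 200 camera calls.

TASK

Turn the carver's turntable two index holes on, anticlockwise seen from above, and leave it locked there with the index plunger dropped fully home. The plunger holds the platter fast until its T-bar is drawn up and given a part turn to park it; swing the platter by its lever, let the plunger down again past the first hole and feel for the second to catch it. Leave the tools and other things on the bench where they are.

Things in the scene. Friction and masses are not known exactly. Their poses are not given: they have to be found in the camera images.
- turntable: Carver's indexing turntable bolted to the bench: green cast base 250 mm across, on it a turning platter with a wooden deadeye (round block 150 mm across, top 130 mm above the bench) clamped by three low dogs (up to 100 mm). Origin: on the bench, on the platter's upright axis; z up. Only the base stands still in this frame; the plunger stands at x 0, y -135 mm.
- ring_centre (a point): Point on the platter's axis, level with the top of the steel index ring (58 mm above the bench). The ring is 310 mm across and shows a rim of 12 holes, every 30 degrees (0.524 rad), on a circle of 135 mm radius, around the plywood top (232 mm across, top 75 mm above the bench).
- platter (a joint): Angle of the platter (rad): 0 at the start hole, growing anticlockwise seen from above, range -1.2 to 1.7; the first hole on is 0.524, the second 1.047. With the pin in a hole it has up to 0.015 rad of play each way and is locked. With the plunger parked it turns with about 3 N at the lever, with the pin dragging on the ring about 9 N; it stays where it is left.
- lever_grip (a point): Middle of the wooden grip of the platter's lever: an upright round post 24 mm thick, from 76 to 140 mm above the bench, this point at 112 mm. It turns with the platter, 175 mm from its axis; at platter angle 0 it lies 150 degrees anticlockwise from the turntable's x axis. The lever's flat bar under it reaches up to 68 mm.
- sleeve_top (a point): Centre of the top of the plunger's fixed steel sleeve, 100 mm above the bench, 24 mm thick, with a slot across it that points at the platter's axis. It stands on a green bracket (36 mm wide, top 78 mm above the bench) that reaches in over the ring from outside, ending 20 mm inward of the sleeve's middle.
- tbar (a point): Middle of the black T-bar on top of the index plunger: 46 mm long along this point's x, 14 mm wide along its y, 26 mm tall (14 mm below to 12 mm above this point); z up. With the plunger home this point is 122 mm above the bench, the bar's underside 8 mm over the sleeve, and the bar points at the platter's axis.
- plunger (a joint): How far the plunger is drawn up (m): 0 fully home in a hole, most 0.018. A spring pushes it down, 9 N at 0, 14 N drawn. At about 0.009 its 8 mm pin rests on the ring between holes; it springs into a hole that comes under it. Drawn 0.0125 or more, the T-bar can be turned, and its cross pin then holds it parked at about 0.012, clear of the ring.
- tee (a joint): Turn of the T-bar (rad): 0 with the bar pointing at the platter's axis, growing anticlockwise seen from above to 1.6. It turns only while the plunger is drawn. Turned 0.3 or more (0.8 to 1.4 is sure) it stays parked when let go; turned back to within 0.1 of 0 it drops into the sleeve's slot, so the pin rests on the ring or enters a hole.
- mallet: Bystander: wooden mallet lying on the bench, head 110 mm long and 84 mm thick, handle along x, its end resting on the bench. Origin under its middle.
- caulking_iron: Bystander: steel caulking iron lying on the bench by the plunger, 190 mm long along x, 30 mm tall at its head. Origin under its middle.
- chisel: Bystander: chisel with a wooden handle lying along x, 250 mm long. Origin under its middle.
- gouge: Bystander: narrow gouge with a wooden handle lying along x, 250 mm long. Origin under its middle.
- deadeye_blank: Bystander: second, loose deadeye lying flat, 150 mm across, 55 mm tall. Origin under its centre.
- oil_bottle: Bystander: amber oil bottle standing, 64 mm across, 170 mm tall. Origin under its centre.
- wax_tin: Bystander: flat metal tin, 84 mm across, 50 mm tall, near the turntable. Origin under its centre.
- wedge: Bystander: wooden offcut 100 x 45 x 30 mm lying near the turntable. Origin under its centre.

How it is judged:
On the way, in this order (a step that is already met when the one before it is completed fails the run):
1. the plunger is drawn clear of its hole (value of joint plunger above 0.0105 m), for 0.2 s.
2. the platter has been swung past the first hole (value of joint platter above 0.58 rad), for 0.1 s.
At the end, for the whole second after the job is handed in: The platter is at rest in the second hole anticlockwise from where it began (1.047 rad, within 0.05 rad), and the plunger is home in that hole, drawn less than 3 mm (value of joint platter between 0.997 and 1.097 rad and value of joint plunger below 0.003 m and velocity of joint platter between -0.02 and 0.02 rad/s); the robot touches nothing.
It fails at once if a tool or other thing on the bench is shifted by more than 25 mm (distance of any of mallet, caulking_iron, chisel, gouge, deadeye_blank, oil_bottle, wax_tin, wedge from where it was at the start of the episode above 0.025 m).
It fails at once if the oil bottle is tipped over (angle between oil_bottle's own z axis and vertical above 0.5 rad).
It also fails if it takes over 70 s, if anything falls off the work surface, if the arm or the gripper's body presses on something with over 40 N, if the wrist force passes 120 N, or if a joint passes its speed limit or range.

## Working session

There is one attempt and no reset: what is moved stays moved. The work goes in short steps, Python scripts to look and compute and a tool call to move; the robot and the scene stay as the last step left them, time stands still between calls to the robot, and variables do not carry over. Pictures are saved under pics/ and viewed, at most 10 in all, crops included, and the job is handed in when it is done.

Besides the shell and the picture viewer there is one more tool, called after "Emit:" as a command line: name --argument value ..., lists and objects as JSON in quotes. arm_command: Moves the arm, as the interface text tells. Its arguments: {"type":"object","properties":{"xyz":{"type":"array"},"rot":{"type":"array"},"grip":{"type":"number"},"squeeze":{"type":"number"}},"required":["xyz","rot"]}

```bash
mkdir -p pics
cat > h.py <<'E'
from bench import r
import numpy as np, cv2
def pts(cam,labels,fn='spot_point'):
    T=np.array(r.camera_model(cam)['T'])
    for l in labels:
        for d in getattr(r,fn)(l,cam)[:2]:
            p=T@np.r_[d['at'],1]; print(cam,l,round(d['conf'],2),p[:3].round(4))
def snap(cam,name):
    im=r.camera(cam); cv2.imwrite('pics/'+name,im[:,:,::-1]); return im
E
python3 - <<'E'
from h import *
a=snap('scene','s0.png');pts('scene',['turntable','ring_centre','lever_grip','sleeve_top','tbar','oil_bottle'])
b=snap('top','t0.png');pts('top',['turntable','ring_centre','lever_grip','sleeve_top','tbar','oil_bottle','mallet','caulking_iron','wax_tin','wedge','deadeye_blank','chisel','gouge'])
cv2.imwrite('pics/st.png',cv2.resize(np.vstack([a,b])[:,:,::-1],(450,675))[:600] if 0 else cv2.resize(np.hstack([a,b])[:,:,::-1],(800,300)))
s=r.read_state();print(s['time'],s['ee_pos'],s['eef_rot'],s['width'])
E
```

```text
scene turntable 0.82 [0.6189 0.1417 0.    ]
scene lever_grip 0.69 [0.4567 0.2083 0.113 ]
scene lever_grip 0.69 [ 0.6181  0.1407 -0.0023]
scene sleeve_top 0.81 [0.638  0.0062 0.1014]
scene tbar 0.55 [0.6378 0.0071 0.1218]
scene oil_bottle 0.69 [ 7.319e-01 -3.102e-01  1.000e-04]
top turntable 0.96 [0.6137 0.1365 0.0046]
top lever_grip 0.71 [0.4523 0.2011 0.1103]
top sleeve_top 0.96 [0.6354 0.0051 0.1018]
top sleeve_top 0.58 [ 4.129e-01 -4.001e-01  1.000e-04]
top tbar 0.73 [ 7.409e-01 -3.151e-01  7.000e-04]
top tbar 0.62 [0.6396 0.0034 0.1229]
top oil_bottle 0.67 [ 0.7435 -0.3133  0.0013]
top mallet 0.96 [ 0.5951 -0.5314  0.    ]
top mallet 0.72 [ 0.6126  0.1371 -0.001 ]
top caulking_iron 0.74 [ 0.6514 -0.1092 -0.0021]
top caulking_iron 0.26 [0.6393 0.0061 0.1003]
top wax_tin 0.6 [0.4186 0.3713 0.0013]
top wax_tin 0.57 [ 7.837e-01  1.200e-02 -7.000e-04]
top wedge 0.81 [0.6276 0.3563 0.0022]
top deadeye_blank 0.67 [ 0.5568  0.5141 -0.0008]
top chisel 0.95 [ 0.4169  0.3727 -0.0008]
1.05 [ 0.15635902 -0.60516542  0.20188709] [9.92019854e-01 1.26081746e-01 1.73538166e-05 5.39962134e-05] 0.08695904766427498
```

View pics/t0.png

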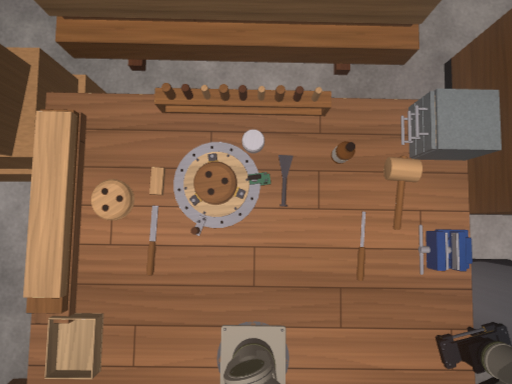

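View pics/s0.png

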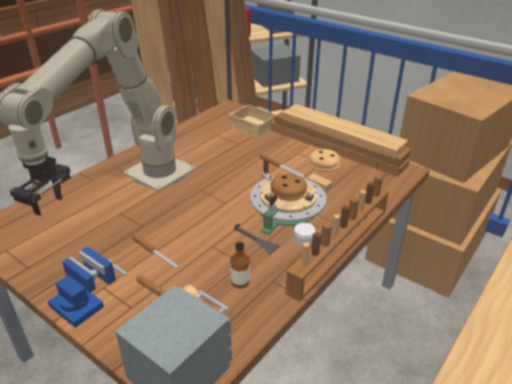

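The top picture shows the ring's centre at about pixel (216,184), the T-bar and bracket at (258,179), and the lever grip at (197,230). The networks agree with that: yaw is about 9°, axis near (0.616, 0.139), plunger near (0.638, 0.0055). I'll move above the T-bar.

Emit:
arm_command --xyz '[[0.0, 0.0, 0.03], [0.03, 0.03, 0.05], [0.48, 0.611, 0.05], [0.48, 0.611, 0.05], [0.48, 0.611, 0.05], [0.48, 0.611, 0.05], [0.48, 0.611, 0.05], [0.48, 0.611, 0.05], [0.48, 0.611, 0.05], [0.48, 0.611, 0.05], [0.48, 0.611, 0.05], [0.48, 0.611, 0.05], [0.48, 0.611, 0.05], [0.48, 0.611, 0.05], [0.48, 0.611, 0.05], [0.48, 0.611, 0.05], [0.48, 0.611, 0.05], [0.48, 0.611, 0.05], [0.48, 0.611, 0.05], [0.48, 0.611, 0.05]]' --rot '[[0, 0, 0], [0, 0, 0.1], [0, 0, 1.475], [0, 0, 1.475], [0, 0, 1.475], [0, 0, 1.475], [0, 0, 1.475], [0, 0, 1.475], [0, 0, 1.475], [0, 0, 1.475], [0, 0, 1.475], [0, 0, 1.475], [0, 0, 1.475], [0, 0, 1.475], [0, 0, 1.475], [0, 0, 1.475], [0, 0, 1.475], [0, 0, 1.475], [0, 0, 1.475], [0, 0, 1.475]]'

```text
time: 2.72
ee_pos: [0.6376, 0.0091, 0.2516]
eef_rot: [0.649, 0.761, 0.0, -0.0]
ft_force: [0.0, 0.2, 1.1]
width: 0.0871
grip_force: 0.0
```

Emit:
arm_command --xyz '[[0, 0, 0], [0, 0, 0], [0, 0, 0], [0, 0, 0]]' --rot '[[0, 0, 0], [0, 0, 0], [0, 0, 0], [0, 0, 0]]'

```text
time: 3.05
ee_pos: [0.6361, 0.0042, 0.252]
eef_rot: [0.65, 0.76, -0.0, 0.0]
ft_force: [-0.3, -0.5, 0.3]
width: 0.0872
grip_force: 0.0
```

Run:
```python
from h import *
from scipy.spatial.transform import Rotation as R
s=r.read_state();print(s['time'],s['ee_pos'],R.from_quat(s['eef_rot']).as_matrix().round(3).tolist(),s['ft_force'])
snap('wrist','w0.png');pts('wrist',['tbar','sleeve_top','turntable','ring_centre'])
print(r.camera_model('wrist')['T'])
```

```text
3.05 [0.63610292 0.00422094 0.25200671] [[-0.154, 0.988, 0.0], [0.988, 0.154, -0.001], [-0.001, 0.0, -1.0]] [-0.31806038 -0.54234228  0.25262501]
wrist tbar 0.91 [0.6376 0.0093 0.1211]
wrist sleeve_top 0.58 [0.6356 0.0066 0.1025]
[[ 9.87987571e-01 -1.48298314e-01 -4.34530643e-02  6.24499941e-01]
 [ 1.54531752e-01  9.49396679e-01  2.73433510e-01  7.90819575e-02]
 [ 7.04466485e-04 -2.76863788e-01  9.60908917e-01  4.33738544e-01]
 [ 0.00000000e+00  0.00000000e+00  0.00000000e+00  1.00000000e+00]]
```

View pics/w0.png

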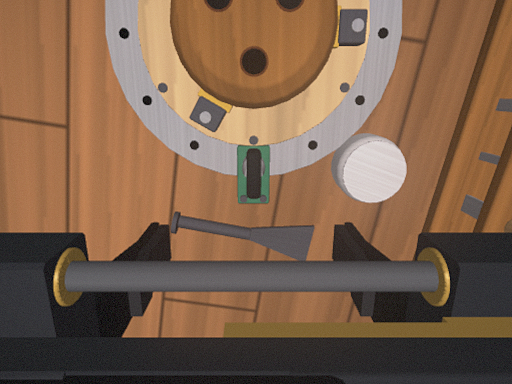

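The wrist picture shows the T-bar at about (254,174), standing upright in the frame, so the closing direction is square to it. Next I descend and grip.

Emit:
arm_command --xyz '[[0.001, 0.003, -0.04], [0.001, 0.003, -0.08], [0.001, 0.003, -0.11], [0.001, 0.003, -0.142], [0.001, 0.003, -0.142], [0.001, 0.003, -0.142]]' --rot '[[0, 0, 0], [0, 0, 0], [0, 0, 0], [0, 0, 0], [0, 0, 0], [0, 0, 0]]' --grip 0.6

```text
time: 3.8
ee_pos: [0.6365, 0.0084, 0.1094]
eef_rot: [0.65, 0.76, -0.001, -0.001]
ft_force: [0.3, 0.5, 1.2]
width: 0.0567
grip_force: 0.0
```

Emit:
arm_command --xyz '[[0, 0, 0], [0, 0, 0], [0, 0, 0], [0, 0, 0], [0, 0, 0], [0, 0, 0], [0, 0, 0], [0, 0, 0]]' --rot '[[0, 0, 0], [0, 0, 0], [0, 0, 0], [0, 0, 0], [0, 0, 0], [0, 0, 0], [0, 0, 0], [0, 0, 0]]' --grip 0.0 --squeeze 45

```text
time: 4.47
ee_pos: [0.6375, 0.0089, 0.1101]
eef_rot: [0.649, 0.76, 0.0, 0.0]
ft_force: [0.1, 0.3, 1.1]
width: 0.0124
grip_force: 45.0
```

Emit:
arm_command --xyz '[[0, 0, 0.004], [0, 0, 0.008], [0, 0, 0.012], [0, 0, 0.0155], [0, 0, 0.0155], [0, 0, 0.0155]]' --rot '[[0, 0, 0], [0, 0, 0], [0, 0, 0], [0, 0, 0], [0, 0, 0], [0, 0, 0]]'

```text
time: 4.97
ee_pos: [0.637, 0.0088, 0.1242]
eef_rot: [0.649, 0.76, -0.0, -0.001]
ft_force: [5.8, 1.3, -13.7]
width: 0.0127
grip_force: 45.0
```

The force is about 14 N downward, which matches the spring when drawn. Now the twist.

Emit:
arm_command --xyz '[[0, 0, 0], [0, 0, 0], [0, 0, 0], [0, 0, 0], [0, 0, 0], [0, 0, 0], [0, 0, 0], [0, 0, 0], [0, 0, 0], [0, 0, 0], [0, 0, 0], [0, 0, 0], [0, 0, 0], [0, 0, 0]]' --rot '[[0, 0, 0.1], [0, 0, 0.2], [0, 0, 0.3], [0, 0, 0.4], [0, 0, 0.5], [0, 0, 0.6], [0, 0, 0.7], [0, 0, 0.8], [0, 0, 0.9], [0, 0, 1.0], [0, 0, 1.1], [0, 0, 1.15], [0, 0, 1.15], [0, 0, 1.15]]'

```text
time: 6.13
ee_pos: [0.6355, 0.0073, 0.1236]
eef_rot: [0.133, 0.991, -0.001, -0.002]
ft_force: [-4.4, -4.6, -14.6]
width: 0.0129
grip_force: 45.0
```

Emit:
arm_command --xyz '[[0, 0, -0.003], [0, 0, -0.003], [0, 0, -0.003]]' --rot '[[0, 0, 0], [0, 0, 0], [0, 0, 0]]'

```text
time: 6.38
ee_pos: [0.6358, 0.0072, 0.1224]
eef_rot: [0.133, 0.991, -0.002, -0.002]
ft_force: [-8.5, -5.8, -3.7]
width: 0.0123
grip_force: 45.0
```

Emit:
arm_command --xyz '[[0, 0, 0], [0, 0, 0], [0, 0, 0], [0, 0, 0], [0, 0, 0.04], [0, 0, 0.08], [0, 0, 0.1], [0, 0, 0.1], [0, 0, 0.1]]' --rot '[[0, 0, 0], [0, 0, 0], [0, 0, 0], [0, 0, 0], [0, 0, 0], [0, 0, 0], [0, 0, 0], [0, 0, 0], [0, 0, 0]]' --grip 0.6

```text
time: 7.13
ee_pos: [0.6383, 0.0096, 0.2243]
eef_rot: [0.132, 0.991, 0.0, 0.002]
ft_force: [-0.1, -0.5, -0.9]
width: 0.0516
grip_force: 0.0
```

Run:
```python
from h import *
s=r.read_state();print(s['time'],s['ee_pos'],s['eef_rot'],s['joint_positions'])
a=snap('wrist','w1.png');pts('wrist',['tbar','sleeve_top','lever_grip'])
a=snap('scene','s1.png');pts('scene',['tbar','sleeve_top','lever_grip','turntable'])
```

```text
7.1333 [0.6383097  0.00958154 0.224296  ] [1.31589094e-01 9.91302661e-01 4.31933692e-04 1.77722279e-03] [ 0.54497055  0.49091264 -0.89958188  1.35603354  0.38087214  1.46855355
  0.97475026]
wrist tbar 0.88 [0.6391 0.0067 0.1278]
wrist sleeve_top 0.74 [0.6388 0.0066 0.0986]
scene tbar 0.41 [0.6349 0.0072 0.1332]
scene sleeve_top 0.81 [0.6387 0.0082 0.101 ]
scene sleeve_top 0.3 [ 0.6479 -0.1095  0.0021]
scene lever_grip 0.7 [0.4565 0.2062 0.112 ]
scene turntable 0.71 [0.6154 0.1409 0.0015]
```

View pics/w1.png

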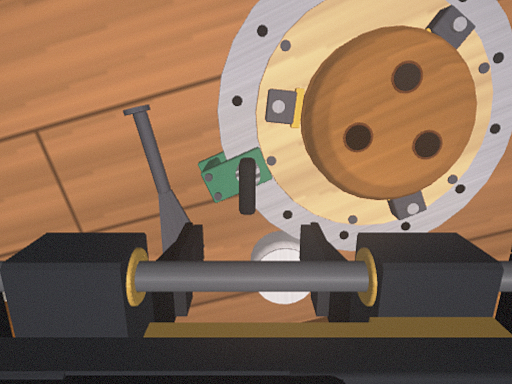

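The T-bar is parked: it sits at (247,186), turned about 65° from the bracket. Next I go over to the lever.

Emit:
arm_command --xyz '[[-0.03, 0.03, 0.0], [-0.06, 0.06, 0.0], [-0.09, 0.09, 0.0], [-0.12, 0.12, 0.0], [-0.15, 0.155, 0.0], [-0.184, 0.193, 0.0], [-0.184, 0.193, 0.0], [-0.184, 0.193, 0.0], [-0.184, 0.193, 0.0]]' --rot '[[0, 0, 0], [0, 0, -0.05], [0, 0, -0.09], [0, 0, -0.09], [0, 0, -0.09], [0, 0, -0.09], [0, 0, -0.09], [0, 0, -0.09], [0, 0, -0.09]]' --grip 1.0

```text
time: 8.33
ee_pos: [0.4533, 0.202, 0.2226]
eef_rot: [0.175, 0.985, -0.0, 0.001]
ft_force: [0.3, 0.7, 0.1]
width: 0.0868
grip_force: 0.0
```

Run:
```python
from h import *
s=r.read_state();print(s['time'],s['ee_pos'],s['eef_rot'],s['joint_positions'])
a=snap('wrist','w2.png');pts('wrist',['lever_grip'])
a=snap('top','t2.png');pts('top',['lever_grip','turntable'])
```

```text
8.3333 [0.45327461 0.20204545 0.2226207 ] [ 1.75241616e-01  9.84525196e-01 -3.35954558e-04  6.34219743e-04] [ 0.49632422  0.14268672 -1.07668746  1.71856286  0.12987356  1.35629801
  0.6146728 ]
wrist lever_grip 0.77 [0.4536 0.2031 0.116 ]
top lever_grip 0.81 [0.4562 0.2015 0.1143]
```

Emit:
arm_command --xyz '[[0.001, 0, -0.035], [0.001, 0, -0.07], [0.001, 0, -0.1], [0.001, 0, -0.13], [0.001, 0, -0.13], [0.001, 0, -0.13]]' --rot '[[0, 0, 0], [0, 0, 0], [0, 0, 0], [0, 0, 0], [0, 0, 0], [0, 0, 0]]'

```text
time: 9.08
ee_pos: [0.4538, 0.2015, 0.0919]
eef_rot: [0.176, 0.984, -0.0, -0.002]
ft_force: [0.4, -0.3, 0.4]
width: 0.0871
grip_force: 0.0
```

Emit:
arm_command --xyz '[[0, 0, 0], [0, 0, 0], [0, 0, 0], [0, 0, 0], [0, 0, 0], [0, 0, 0], [0, 0, 0], [0, 0, 0]]' --rot '[[0, 0, 0], [0, 0, 0], [0, 0, 0], [0, 0, 0], [0, 0, 0], [0, 0, 0], [0, 0, 0], [0, 0, 0]]' --grip 0.0 --squeeze 20

```text
time: 9.75
ee_pos: [0.4544, 0.2018, 0.0925]
eef_rot: [0.176, 0.984, 0.0, 0.0]
ft_force: [-0.9, 0.1, -0.2]
width: 0.0416
grip_force: 0.0
```

Run:
```python
from h import *
C=np.array([.6165,.1400]);s=r.read_state();p=np.array(s['ee_pos'])[:2]
d=p-C;print(p,np.hypot(*d),np.degrees(np.arctan2(*d[::-1])),s['ft_force'],s['width'])
a0=np.arctan2(*d[::-1])
for t in np.arange(.04,.86,.04):
  q=C+np.hypot(*d)*np.array([np.cos(a0+t),np.sin(a0+t)]);print(round(t,3),(q-p).round(4))
```

```text
[0.45436251 0.20184427] 0.17353178828050753 159.12159576249718 [-0.90708653  0.09760642 -0.17644027] 0.04157967011748993
0.04 [-0.0023 -0.0065]
0.08 [-0.0044 -0.0132]
0.12 [-0.0062 -0.0199]
0.16 [-0.0078 -0.0266]
0.2 [-0.0091 -0.0334]
0.24 [-0.0101 -0.0403]
0.28 [-0.0108 -0.0472]
0.32 [-0.0112 -0.0541]
0.36 [-0.0114 -0.0611]
0.4 [-0.0113 -0.068 ]
0.44 [-0.0109 -0.075 ]
0.48 [-0.0102 -0.0819]
0.52 [-0.0093 -0.0887]
0.56 [-0.0081 -0.0956]
0.6 [-0.0066 -0.1024]
0.64 [-0.0048 -0.1091]
0.68 [-0.0028 -0.1157]
0.72 [-0.0005 -0.1223]
0.76 [ 0.002  -0.1287]
0.8 [ 0.0048 -0.1351]
0.84 [ 0.0079 -0.1413]
```

Emit:
arm_command --xyz '[[0, 0, 0], [0, 0, 0], [0, 0, 0], [0, 0, 0], [0, 0, 0], [0, 0, 0]]' --rot '[[0, 0, 0], [0, 0, 0], [0, 0, 0], [0, 0, 0], [0, 0, 0], [0, 0, 0]]'

```text
time: 10.25
ee_pos: [0.4543, 0.2019, 0.0924]
eef_rot: [0.176, 0.984, 0.0, -0.0]
ft_force: [-0.6, -0.2, -0.6]
width: 0.0236
grip_force: 20.0
```

Emit:
arm_command --xyz '[[-0.0023, -0.0065, 0], [-0.0044, -0.0132, 0], [-0.0062, -0.02, 0], [-0.0078, -0.0266, 0], [-0.0091, -0.0334, 0], [-0.0101, -0.0403, 0], [-0.0108, -0.0472, 0], [-0.0112, -0.0541, 0], [-0.0114, -0.0611, 0], [-0.0113, -0.068, 0], [-0.0109, -0.075, 0], [-0.0102, -0.0819, 0]]' --rot '[[0, 0, 0.04], [0, 0, 0.08], [0, 0, 0.12], [0, 0, 0.16], [0, 0, 0.2], [0, 0, 0.24], [0, 0, 0.28], [0, 0, 0.32], [0, 0, 0.36], [0, 0, 0.4], [0, 0, 0.44], [0, 0, 0.48]]'

```text
time: 11.25
ee_pos: [0.4439, 0.12, 0.0923]
eef_rot: [-0.064, 0.998, 0.0, -0.0]
ft_force: [-0.8, 1.1, -0.4]
width: 0.0234
grip_force: 20.0
```

Run:
```python
from h import *
C=np.array([.6165,.1400]);s=r.read_state();p=np.array(s['ee_pos'])[:2]
d=p-C;print(p,np.hypot(*d),np.degrees(np.arctan2(*d[::-1])),s['ft_force'],s['width'],s['joint_positions'])
```

```text
[0.44387124 0.11998326] 0.17378538284787912 -173.3859457292435 [-0.7946939   1.09813018 -0.42441983] 0.02336250508630168 [ 0.69114149  0.2126946  -1.12520681  1.97011303  0.21611163  1.08852374
  1.17264869]
```

Emit:
arm_command --xyz '[[0.0009, -0.0068, 0], [0.0021, -0.0137, 0], [0.0036, -0.0205, 0], [0.0054, -0.0272, 0], [0.0074, -0.0338, 0], [0.0097, -0.0404, 0], [0.0122, -0.0468, 0], [0.015, -0.0532, 0], [0.015, -0.0532, 0], [0.015, -0.0532, 0]]' --rot '[[0, 0, 0.04], [0, 0, 0.08], [0, 0, 0.12], [0, 0, 0.16], [0, 0, 0.2], [0, 0, 0.24], [0, 0, 0.28], [0, 0, 0.32], [0, 0, 0.32], [0, 0, 0.32]]'

```text
time: 12.08
ee_pos: [0.4589, 0.0663, 0.0923]
eef_rot: [-0.22, 0.975, -0.0, -0.0]
ft_force: [-2.5, -3.2, 2.2]
width: 0.0236
grip_force: 20.0
```

Emit:
arm_command --xyz '[[0, 0, 0], [0, 0, 0], [0, 0, 0], [0, 0, 0], [0, 0, 0], [0, 0, 0.035], [0, 0, 0.07], [0, 0, 0.1], [0, 0, 0.13], [0, 0, 0.13], [0, 0, 0.13]]' --rot '[[0, 0, 0], [0, 0, 0], [0, 0, 0], [0, 0, 0], [0, 0, 0], [0, 0, 0], [0, 0, 0], [0, 0, 0], [0, 0, 0], [0, 0, 0], [0, 0, 0]]' --grip 0.6

```text
time: 13.0
ee_pos: [0.46, 0.0668, 0.2235]
eef_rot: [-0.221, 0.975, -0.001, 0.001]
ft_force: [0.1, -0.8, -0.3]
width: 0.052
grip_force: 0.0
```

Run:
```python
from h import *
s=r.read_state();print(s['time'],s['ee_pos'],s['eef_rot'],s['joint_positions'],s['width'])
a=snap('wrist','w3.png');pts('wrist',['lever_grip','tbar','sleeve_top'])
```

```text
13.0 [0.46004902 0.06675236 0.22349359] [-2.20956904e-01  9.75282358e-01 -8.62162623e-04  1.27446288e-03] [ 0.96945264  0.03012176 -1.20382057  1.78620195  0.03066719  1.34215399
  1.77529234] 0.05199226573346527
wrist lever_grip 0.64 [0.4604 0.0672 0.113 ]
```

Emit:
arm_command --xyz '[[0.03, -0.01, 0], [0.06, -0.02, 0], [0.09, -0.03, 0], [0.12, -0.04, 0], [0.15, -0.05, 0], [0.177, -0.06, 0], [0.177, -0.06, 0], [0.177, -0.06, 0], [0.177, -0.06, 0], [0.177, -0.06, 0], [0.177, -0.06, 0]]' --rot '[[0, 0, -0.1], [0, 0, -0.2], [0, 0, -0.3], [0, 0, -0.4], [0, 0, -0.5], [0, 0, -0.6], [0, 0, -0.71], [0, 0, -0.71], [0, 0, -0.71], [0, 0, -0.71], [0, 0, -0.71]]'

```text
time: 14.12
ee_pos: [0.6356, 0.0072, 0.2225]
eef_rot: [0.13, 0.992, -0.0, 0.0]
ft_force: [-0.3, 0.6, 0.1]
width: 0.0523
grip_force: 0.0
```

Run:
```python
from h import *
s=r.read_state();print(s['time'],s['ee_pos'],s['eef_rot'],s['joint_positions'],s['width'])
a=snap('wrist','w4.png');pts('wrist',['tbar','sleeve_top'])
```

```text
14.1167 [0.63555528 0.00716928 0.22249075] [ 1.29841133e-01  9.91534797e-01 -1.59319776e-04  3.22441475e-05] [ 0.57919915  0.50600411 -0.9491835   1.36154265  0.40724011  1.47634486
  0.96429367] 0.05229607634533993
wrist tbar 0.85 [0.6378 0.0065 0.1333]
wrist sleeve_top 0.97 [0.6393 0.0054 0.0998]
```

View pics/w4.png

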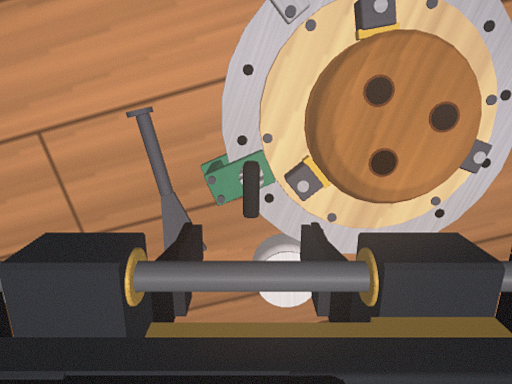

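The T-bar at (251,188) is still parked. A dog at (305,178) stands nearby but below fingertip height. Regripping.

Emit:
arm_command --xyz '[[0.002, -0.001, -0.035], [0.002, -0.001, -0.07], [0.002, -0.001, -0.1], [0.002, -0.001, -0.1], [0.002, -0.001, -0.1]]' --rot '[[0, 0, 0], [0, 0, 0], [0, 0, 0], [0, 0, 0], [0, 0, 0]]'

```text
time: 14.68
ee_pos: [0.6374, 0.0055, 0.122]
eef_rot: [0.131, 0.991, -0.0, -0.001]
ft_force: [0.2, -0.7, -0.1]
width: 0.0522
grip_force: 0.0
```

Emit:
arm_command --xyz '[[0, 0, 0], [0, 0, 0], [0, 0, 0], [0, 0, 0], [0, 0, 0], [0, 0, 0], [0, 0, 0], [0, 0, 0]]' --rot '[[0, 0, 0], [0, 0, 0], [0, 0, 0], [0, 0, 0], [0, 0, 0], [0, 0, 0], [0, 0, 0], [0, 0, 0]]' --grip 0.0 --squeeze 45

```text
time: 15.35
ee_pos: [0.6381, 0.0061, 0.1226]
eef_rot: [0.131, 0.991, 0.0, 0.0]
ft_force: [-0.7, 1.4, 2.1]
width: 0.0125
grip_force: 45.0
```

Emit:
arm_command --xyz '[[0, 0, 0.0015], [0, 0, 0.003], [0, 0, 0.003], [0, 0, 0.003]]' --rot '[[0, 0, 0], [0, 0, 0], [0, 0, 0], [0, 0, 0]]'

```text
time: 15.68
ee_pos: [0.6377, 0.0059, 0.1243]
eef_rot: [0.131, 0.991, 0.0, -0.001]
ft_force: [3.3, 3.0, -14.5]
width: 0.0119
grip_force: 45.0
```

Lifted, with the spring force felt. Now I turn it back to 0.

Emit:
arm_command --xyz '[[0, 0, 0], [0, 0, 0], [0, 0, 0], [0, 0, 0], [0, 0, 0], [0, 0, 0], [0, 0, 0], [0, 0, 0], [0, 0, 0], [0, 0, 0], [0, 0, 0], [0, 0, 0], [0, 0, 0], [0, 0, 0]]' --rot '[[0, 0, -0.1], [0, 0, -0.2], [0, 0, -0.3], [0, 0, -0.4], [0, 0, -0.5], [0, 0, -0.6], [0, 0, -0.7], [0, 0, -0.8], [0, 0, -0.9], [0, 0, -1.0], [0, 0, -1.1], [0, 0, -1.16], [0, 0, -1.16], [0, 0, -1.16]]'

```text
time: 16.85
ee_pos: [0.6377, 0.0058, 0.1246]
eef_rot: [0.652, 0.758, -0.0, -0.0]
ft_force: [3.4, 1.5, -14.6]
width: 0.0122
grip_force: 45.0
```

Emit:
arm_command --xyz '[[0, 0, -0.002], [0, 0, -0.004], [0, 0, -0.006], [0, 0, -0.006], [0, 0, -0.006]]' --rot '[[0, 0, 0], [0, 0, 0], [0, 0, 0], [0, 0, 0], [0, 0, 0]]'

```text
time: 17.27
ee_pos: [0.6381, 0.0058, 0.1199]
eef_rot: [0.653, 0.757, 0.0, 0.0]
ft_force: [-1.6, 1.0, -4.2]
width: 0.0127
grip_force: 45.0
```

TCP is at 0.1199, which is about 9 mm of draw: the pin has dropped into the slot and rests on the ring. Now I release and return to the lever.

Emit:
arm_command --xyz '[[0, 0, 0], [0, 0, 0], [0, 0, 0], [0, 0, 0], [0, 0, 0], [0, 0, 0.035], [0, 0, 0.07], [0, 0, 0.105], [0, 0, 0.105]]' --rot '[[0, 0, 0], [0, 0, 0], [0, 0, 0], [0, 0, 0], [0, 0, 0], [0, 0, 0], [0, 0, 0], [0, 0, 0], [0, 0, 0]]' --grip 0.6

```text
time: 18.02
ee_pos: [0.641, 0.0066, 0.2322]
eef_rot: [0.653, 0.757, 0.004, 0.004]
ft_force: [0.5, 0.6, 0.9]
width: 0.0518
grip_force: 0.0
```

Emit:
arm_command --xyz '[[-0.02, 0.007, 0], [-0.04, 0.014, 0], [-0.06, 0.021, 0], [-0.08, 0.028, 0], [-0.1, 0.035, 0], [-0.12, 0.042, 0], [-0.14, 0.05, 0], [-0.16, 0.056, 0], [-0.178, 0.061, 0], [-0.178, 0.061, 0], [-0.178, 0.061, 0], [-0.178, 0.061, 0], [-0.178, 0.061, 0], [-0.178, 0.061, 0], [-0.178, 0.061, 0]]' --rot '[[0, 0, -0.12], [0, 0, -0.24], [0, 0, -0.36], [0, 0, -0.48], [0, 0, -0.6], [0, 0, -0.72], [0, 0, -0.84], [0, 0, -0.96], [0, 0, -1.08], [0, 0, -1.18], [0, 0, -1.275], [0, 0, -1.275], [0, 0, -1.275], [0, 0, -1.275], [0, 0, -1.275]]' --grip 0.8

```text
time: 19.27
ee_pos: [0.4603, 0.0668, 0.2243]
eef_rot: [0.975, 0.221, 0.0, -0.0]
ft_force: [0.1, 0.1, -0.4]
width: 0.0698
grip_force: 0.0
```

Run:
```python
from h import *
s=r.read_state();print(s['time'],s['ee_pos'],s['eef_rot'],s['joint_positions'],s['width'])
a=snap('wrist','w5.png');pts('wrist',['lever_grip','tbar','sleeve_top'])
a=snap('scene','s5.png');pts('scene',['lever_grip','tbar'])
```

```text
19.2667 [0.4602695  0.06675621 0.22432313] [ 9.75338295e-01  2.20715219e-01  7.02986063e-06 -5.46086106e-05] [ 4.56365001e-01 -1.09470881e-03 -6.87423359e-01  1.79786843e+00
 -8.24756338e-04  1.34455539e+00 -1.35657397e+00] 0.06981054812871443
wrist lever_grip 0.9 [0.4632 0.0662 0.1136]
wrist tbar 0.91 [0.6401 0.0064 0.1298]
wrist sleeve_top 0.75 [0.6395 0.0088 0.0981]
scene lever_grip 0.76 [0.4623 0.0678 0.1116]
scene tbar 0.46 [0.6385 0.0084 0.1291]
```

View pics/w5.png

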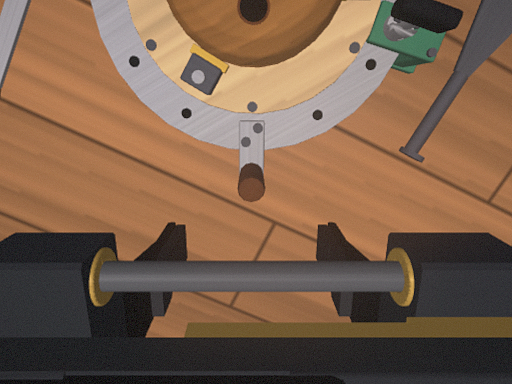

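The lever grip is at (251,183), centred between the fingers, and the T-bar is radial at about 0.1295. Descending to grip the lever.

Emit:
arm_command --xyz '[[0.001, 0, -0.035], [0.001, 0, -0.07], [0.001, 0, -0.1], [0.001, 0, -0.132], [0.001, 0, -0.132], [0.001, 0, -0.132]]' --rot '[[0, 0, 0], [0, 0, 0], [0, 0, 0], [0, 0, 0], [0, 0, 0], [0, 0, 0]]'

```text
time: 20.12
ee_pos: [0.4602, 0.0669, 0.092]
eef_rot: [0.976, 0.22, -0.001, -0.001]
ft_force: [1.1, -0.1, 1.9]
width: 0.0695
grip_force: 0.0
```

Emit:
arm_command --xyz '[[0, 0, 0], [0, 0, 0], [0, 0, 0], [0, 0, 0], [0, 0, 0], [0, 0, 0], [0, 0, 0], [0, 0, 0], [0, 0, 0], [0, 0, 0], [0, 0, 0]]' --rot '[[0, 0, 0], [0, 0, 0], [0, 0, 0], [0, 0, 0], [0, 0, 0], [0, 0, 0], [0, 0, 0], [0, 0, 0], [0, 0, 0], [0, 0, 0], [0, 0, 0]]' --grip 0.0 --squeeze 25

```text
time: 21.03
ee_pos: [0.4613, 0.0665, 0.0924]
eef_rot: [0.976, 0.22, 0.0, 0.0]
ft_force: [0.9, -1.8, 1.6]
width: 0.0228
grip_force: 25.0
```

Run:
```python
from h import *
C=np.array([.6165,.1400]);s=r.read_state();p=np.array(s['ee_pos'])[:2]
d=p-C;a0=np.arctan2(*d[::-1]);print(p,np.hypot(*d),np.degrees(a0),s['ft_force'],s['width'],s['grip_force'])
for t in np.arange(.02,.32,.02):
  q=C+np.hypot(*d)*np.array([np.cos(a0+t),np.sin(a0+t)]);print(round(t,3),(q-p).round(4).tolist())
```

```text
[0.46125735 0.06645747] 0.17178120847858222 -154.65185373175558 [ 0.90734109 -1.82686396  1.55278628] 0.022829069680216505 25.000944351777434
0.02 [0.0015, -0.0031]
0.04 [0.0031, -0.0061]
0.06 [0.0047, -0.0092]
0.08 [0.0064, -0.0122]
0.1 [0.0081, -0.0151]
0.12 [0.0099, -0.0181]
0.14 [0.0118, -0.0209]
0.16 [0.0137, -0.0238]
0.18 [0.0157, -0.0266]
0.2 [0.0177, -0.0294]
0.22 [0.0198, -0.0321]
0.24 [0.0219, -0.0348]
0.26 [0.0241, -0.0374]
0.28 [0.0264, -0.04]
0.3 [0.0287, -0.0426]
```

Emit:
arm_command --xyz '[[0.0015, -0.0031, 0], [0.0031, -0.0061, 0], [0.0047, -0.0092, 0], [0.0064, -0.0122, 0], [0.0081, -0.0151, 0], [0.0099, -0.0181, 0], [0.0118, -0.0209, 0], [0.0137, -0.0238, 0], [0.0157, -0.0266, 0], [0.0177, -0.0294, 0]]' --rot '[[0, 0, 0.02], [0, 0, 0.04], [0, 0, 0.06], [0, 0, 0.08], [0, 0, 0.1], [0, 0, 0.12], [0, 0, 0.14], [0, 0, 0.16], [0, 0, 0.18], [0, 0, 0.2]]'

```text
time: 21.87
ee_pos: [0.4779, 0.0383, 0.0924]
eef_rot: [0.949, 0.317, -0.001, -0.001]
ft_force: [-5.4, 1.9, 7.6]
width: 0.0234
grip_force: 25.0
```

Emit:
arm_command --xyz '[[0.0005, -0.0007, 0], [0.001, -0.0013, 0], [0.0016, -0.002, 0], [0.0021, -0.0027, 0], [0.0026, -0.0034, 0], [0.0032, -0.004, 0], [0.0032, -0.004, 0]]' --rot '[[0, 0, 0.005], [0, 0, 0.01], [0, 0, 0.015], [0, 0, 0.02], [0, 0, 0.025], [0, 0, 0.03], [0, 0, 0.03]]'

```text
time: 22.45
ee_pos: [0.4819, 0.0331, 0.0924]
eef_rot: [0.944, 0.33, -0.0, 0.0]
ft_force: [-3.1, -3.3, 5.9]
width: 0.0236
grip_force: 25.0
```

Emit:
arm_command --xyz '[[0.0003, -0.0004, 0], [0.0006, -0.0007, 0], [0.0009, -0.001, 0], [0.0012, -0.0013, 0], [0.0012, -0.0013, 0]]' --rot '[[0, 0, 0.002], [0, 0, 0.004], [0, 0, 0.007], [0, 0, 0.01], [0, 0, 0.01]]'

```text
time: 22.87
ee_pos: [0.4827, 0.032, 0.0924]
eef_rot: [0.942, 0.335, -0.001, -0.0]
ft_force: [-4.8, -1.9, 6.8]
width: 0.0234
grip_force: 25.0
```

Run:
```python
from h import *
s=r.read_state();print(s['time'],s['ee_pos'],s['ft_force'],s['torque'])
r.camera('wrist');pts('wrist',['tbar','sleeve_top'])
r.camera('scene');pts('scene',['tbar','sleeve_top'])
```

```text
22.8667 [0.48274614 0.03196218 0.09240508] [-4.82293514 -1.89601889  6.768063  ] [-0.55712541  1.03118516  0.0172163 ]
wrist sleeve_top 0.89 [0.6371 0.0078 0.0983]
scene tbar 0.49 [0.6359 0.0067 0.1207]
scene sleeve_top 0.81 [0.639  0.0081 0.1043]
scene sleeve_top 0.5 [ 0.5877 -0.5319  0.0007]
```

The scene network puts the T-bar at 0.121, so it may have dropped. I'll confirm it by feel with a small push further.

Emit:
arm_command --xyz '[[0.0006, -0.0007, 0], [0.0012, -0.0013, 0], [0.0018, -0.002, 0], [0.0024, -0.0027, 0], [0.0024, -0.0027, 0]]' --rot '[[0, 0, 0.005], [0, 0, 0.01], [0, 0, 0.015], [0, 0, 0.02], [0, 0, 0.02]]'

```text
time: 23.58
ee_pos: [0.4847, 0.0296, 0.0924]
eef_rot: [0.939, 0.344, -0.001, -0.0]
ft_force: [-7.7, -0.8, 9.1]
width: 0.0239
grip_force: 25.0
```

Run:
```python
from h import *
s=r.read_state();print(s['time'],s['ee_pos'],s['ft_force'],s['torque'])
a=r.camera('scene');pts('scene',['tbar','sleeve_top'])
b=cv2.imread('pics/s5.png')
f=lambda im:cv2.resize(im[185:245,240:310],None,fx=5.5,fy=5.5,interpolation=cv2.INTER_CUBIC)
cv2.imwrite('pics/c6.png',np.hstack([f(b),f(a[:,:,::-1])]))
```

```text
23.5833 [0.48465167 0.02959252 0.09239371] [-7.70571749 -0.84245529  9.11591985] [-0.34150508  1.66339057 -0.10678761]
scene tbar 0.6 [0.6369 0.0082 0.1209]
scene sleeve_top 0.85 [0.6375 0.0057 0.1005]
```

View pics/c6.png

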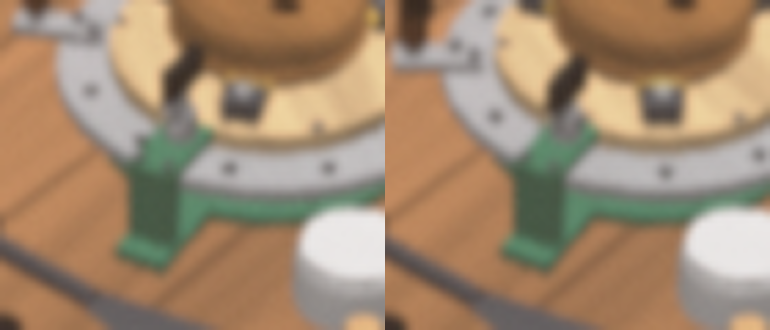

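The right half of the crop (now) shows the T-bar sitting lower on the sleeve than the left half (before). One more small push should show whether it is locked.

Emit:
arm_command --xyz '[[0.0006, -0.0008, 0], [0.0012, -0.0016, 0], [0.0019, -0.0023, 0], [0.0019, -0.0023, 0], [0.0019, -0.0023, 0]]' --rot '[[0, 0, 0], [0, 0, 0], [0, 0, 0], [0, 0, 0], [0, 0, 0]]'

```text
time: 24.15
ee_pos: [0.4849, 0.0291, 0.0923]
eef_rot: [0.939, 0.345, -0.002, -0.002]
ft_force: [-16.5, 4.2, 17.0]
width: 0.0237
grip_force: 25.0
```

It moved only 0.5 mm of the 3 mm commanded and the force rose, so it is locked. I back off, release and lift clear.

Emit:
arm_command --xyz '[[-0.001, 0.0012, 0], [-0.0025, 0.0033, 0], [-0.0025, 0.0033, 0], [-0.0025, 0.0033, 0]]' --rot '[[0, 0, 0], [0, 0, 0], [0, 0, 0], [0, 0, 0]]'

```text
time: 24.48
ee_pos: [0.4843, 0.03, 0.0924]
eef_rot: [0.939, 0.344, -0.001, 0.0]
ft_force: [-5.9, -3.7, 7.5]
width: 0.0237
grip_force: 25.0
```

Emit:
arm_command --xyz '[[0, 0, 0], [0, 0, 0], [0, 0, 0], [0, 0, 0], [0, 0, 0], [0, 0, 0], [0, 0, 0.035], [0, 0, 0.07], [0, 0, 0.1], [0, 0, 0.13], [0, 0, 0.13], [0, 0, 0.13], [0, 0, 0.13]]' --rot '[[0, 0, 0], [0, 0, 0], [0, 0, 0], [0, 0, 0], [0, 0, 0], [0, 0, 0], [0, 0, 0], [0, 0, 0], [0, 0, 0], [0, 0, 0], [0, 0, 0], [0, 0, 0], [0, 0, 0]]' --grip 0.7

```text
time: 25.57
ee_pos: [0.4848, 0.0302, 0.2218]
eef_rot: [0.939, 0.344, -0.0, -0.0]
ft_force: [0.3, -0.3, -0.1]
width: 0.061
grip_force: 0.0
```

Run:
```python
from h import *
s=r.read_state();print(s['time'],s['ee_pos'],s['ft_force'],s['width'])
for c in('wrist','scene','top'):
  snap(c,c+'7.png');pts(c,['lever_grip','tbar','sleeve_top'])
```

```text
25.5667 [0.4847779  0.03024473 0.22175459] [ 0.33224228 -0.25916287 -0.11421266] 0.06096412583385085
wrist lever_grip 0.96 [0.4839 0.0295 0.1157]
wrist tbar 0.62 [0.6379 0.0076 0.1198]
wrist sleeve_top 0.71 [0.6351 0.0042 0.0992]
scene lever_grip 0.62 [0.4861 0.0287 0.1126]
scene tbar 0.59 [0.6362 0.0095 0.1209]
scene sleeve_top 0.63 [0.6378 0.0051 0.1026]
top lever_grip 0.58 [0.4166 0.3688 0.0014]
top tbar 0.58 [0.636  0.0046 0.1214]
top sleeve_top 0.74 [0.6375 0.0013 0.1031]
top sleeve_top 0.43 [0.6368 0.0046 0.1247]
```

View pics/wrist7.png

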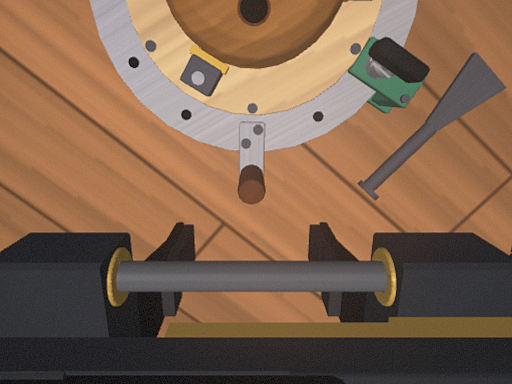

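The wrist picture shows the T-bar at (400,60), radial and low on its sleeve. Three cameras put it at about 0.121 (home), the lever at (251,185) matches 60°, and the gripper is clear. Handing in.

```bash
python3 -c "
from bench import r
print(r.close_job())"
```

```text
the job is handed in; nothing more can be done
None
```

I turned the turntable two index holes on anticlockwise, left it locked in the second hole with the plunger home, and handed the job in; the hand-in returned no verdict.

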